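# Draw the long splint out of the storage tub and hold it ready

## Task

Take the longer of the two wooden splints out of the clear storage tub: it is longer than the mouth in the lid, so tilt it and draw it out slantwise, one end first, without forcing it or the gripper against the tub. Finish while still holding it in the gripper, level and at rest, with the whole splint at least 50 mm above the lid and touching nothing else. Leave the short splint in the tub and leave the things standing around and on the lid where they are.

Things in the scene. Friction and masses are not known exactly. Their poses are not given: they have to be found in the camera images.
- tub: Clear plastic storage tub, fixed, 328 mm long (x axis) by 224 mm wide (y); walls and floor 4 mm thick. Origin: centre of the underside, z up. Its lid is fixed on: underside 66 mm, top 70 mm above the table; rim 6 mm and two end clips 15 mm out. Three ribs (8 mm wide) cross the inner floor at x = -110, 0 and 95 mm, tops 18 mm above the table.
- tub_mouth (a point): Centre of the one rectangular mouth in the tub's lid, level with the lid's top; axes as the tub's. The mouth is 160 mm along x and 196 mm along y, off-centre: in the tub's frame from x = -30 to +130 mm and y = -98 to +98 mm. The rest of the lid is closed.
- splint_center (a point): Centre (half-way up) and centre of mass of the long splint: loose straight wooden board with round ends, 280 mm long (x), 34 mm wide (y), 10 mm thick (z up), about 60 g. It lies flat on the tub's ribs, its mid-plane 23 mm above the table, along the tub's x axis and about 36 mm to either side of its midline; its middle shows in the mouth; the -x end is under the lid, the +x end at the mouth's edge or under it.
- splint: The same long splint; origin at the centre of its underside; its +x end points the same way as the tub's +x (the mouth's side). It can be gripped across its width from above through the mouth, for instance 45 mm from its centre towards its +x end.
- splint_head (a point): The +x end of the long splint, half-way up (140 mm from its centre).
- splint_tail (a point): The -x end of the long splint, half-way up (140 mm from its centre).
- short_center (a point): Centre (half-way up) of the short splint: a like wooden board 120 mm long (x), 34 mm wide, 10 mm thick, lying on the ribs beside the long one, about 72 mm between their midlines, wholly visible in the mouth. It stays where it is.
- tape_roll: Roll of paper tape, 60 mm across and 22 mm high, lying flat on the closed part of the tub's lid; loose; origin at the centre of its underside. A bystander.
- syrup_bottle: Brown bottle, 56 mm across, 110 mm tall, left of the tub; loose; origin at the centre of its underside. A bystander.
- tablet_jar: White jar, 64 mm across, 80 mm tall, right of the tub; loose; origin at the centre of its underside. A bystander.
- mask_carton: White and blue carton 100 x 180 x 70 mm high, left of the tub; loose; origin at the centre of its underside. A bystander.
- glove_carton: Green carton 120 x 200 x 80 mm high, right of the tub; loose; origin at the centre of its underside. A bystander.
- steel_bowl: Steel bowl, 90 mm across, 40 mm high, beyond the tub; loose; origin at the centre of its underside. A bystander.
- saline_bottle: Small white bottle, 48 mm across, 90 mm tall, beyond the tub; loose; origin at the centre of its underside. A bystander.
Things that resemble listed ones, but are neither listed nor needed, are in the scene too. What is meant by the part that bears short_center is not blue or yellow, and is the smaller of those in its own colour.

How it is judged:
On the way:
1. the gripped long splint is slantwise in the mouth: one end above the lid, the other still below it (((height (world z) of splint_head above 0.1 m and height (world z) of splint_tail below 0.062 m and contact force between splint and the fingers above 0.5 N) or (height (world z) of splint_tail above 0.1 m and height (world z) of splint_head below 0.062 m and contact force between splint and the fingers above 0.5 N))), for 0.1 s.
At the end, for the whole second after the job is handed in: Long splint gripped (over 1 N), at rest, level within 15 degrees, both ends at least 50 mm above the lid top, touching no tub or bystander; short splint in the tub, within 80 mm of its start and its centre under 50 mm high; bystanders within 30 mm of their starts (height (world z) of each of splint_head, splint_tail above 0.12 m and angle between splint_center's own z axis and vertical below 0.26 rad and contact force between splint and the fingers above 1 N and contact force between splint and tub below 0.1 N and linear speed of splint below 0.02 m/s and height (world z) of short_center below 0.05 m and distance of short_center from where it was at the start of the episode below 0.08 m and contact force between splint and tape_roll below 0.1 N and contact force between splint and syrup_bottle below 0.1 N and contact force between splint and tablet_jar below 0.1 N and contact force between splint and mask_carton below 0.1 N and contact force between splint and glove_carton below 0.1 N and contact force between splint and steel_bowl below 0.1 N and contact force between splint and saline_bottle below 0.1 N and distance of each of tape_roll, syrup_bottle, tablet_jar, mask_carton, glove_carton, steel_bowl, saline_bottle from where it was at the start of the episode below 0.03 m); the arm keeps its last pose, push and grip.
It fails at once if the tub is pushed hard with the splint or the arm (over 40 N) (contact force between any of splint, the arm, the fingers and tub above 40 N).
It fails at once if the short splint is lifted out (height (world z) of short_center above 0.075 m).
It fails at once if a bystander is moved by 30 mm or more (not (distance of tape_roll from where it was at the start of the episode below 0.03 m) or not (distance of syrup_bottle from where it was at the start of the episode below 0.03 m) or not (distance of tablet_jar from where it was at the start of the episode below 0.03 m) or not (distance of mask_carton from where it was at the start of the episode below 0.03 m) or not (distance of glove_carton from where it was at the start of the episode below 0.03 m) or not (distance of steel_bowl from where it was at the start of the episode below 0.03 m) or not (distance of saline_bottle from where it was at the start of the episode below 0.03 m)).
It also fails if it takes over 43 s, if anything falls off the work surface, if the arm or the gripper's body presses on something with over 40 N, if the wrist force passes 120 N, or if a joint passes its speed limit or range.

## Robot

A 6-joint arm with a two-finger parallel gripper is mounted at the origin on the work surface. World frame = base frame: x ahead of the robot, y to its left, z up, the work surface at z = 0. Lengths are in m, angles in rad, forces in N, time in s.
With the tool pointing down it reaches from about 0.4 to 0.825 m from the base axis. Payload 7 kg.
Tool frame: the origin (TCP) lies midway between the tips of the shut fingers; the grasp point (between the pads) lies 19 mm behind it; z points along the fingers, y is the line along which they close (so a half turn about z gives the same grasp; the last joint's range is limited). The gripper opens to 88 mm and grips with 3 to 60 N. Pads are 19 mm wide; open, the fingers measure 130 mm over their backs; the gripper's body (78 mm by 193 mm) begins 47 mm behind the grasp point.
Start: joints at [1.405, 0.359, 0.012, 0, -1.224, -0.288], TCP at [0.296, 0.607, 0.227] pointing down, gripper open.
Joint ranges: [-3.07, 3.07], [-1.43, 2.12], [-1.02, 1.25], [-3.03, 1.67], [-3.05, -0], [-3.03, 3.03]. Speed limits (rad/s): [2.39, 2.39, 3.01, 3.14, 3.14, 3.14].

## Interface

Orientations are given as [roll, pitch, yaw] about the fixed x, y, z axes, in that order (R = Rz(yaw) Ry(pitch) Rx(roll)).
In Python, from station import arm, grab_frame, camera_params, spot_in gives the robot as it stands.
- The arm moves only by the shell command python3 -m jog 'ROWS' [FORCE]. ROWS is JSON, a list that holds one entry, the list of rows, each a list of 7 numbers: the shift along the tool's x, y, z in mm, then the turn, a rotation vector about the tool's x, y, z in rad, then the finger opening in mm, from 0 to 87.6. In form: [[[x, y, z, wx, wy, wz, fingers], ...]]. A call has 1 to 20 rows; each row is the pose to reach, as a shift and turn from the pose commanded when the call began, along the tool's axes at that moment; what a row does not reach only later rows make up. A row lasts 1/8 s, in which the tool goes at most 62.5 mm and 10.7 degrees, less where a joint would pass 70% of its speed; a pose out of reach is approached as far as the arm can. A call with a gripper value outside its range is refused whole. The fingers move at their own pace and stop on an object; FORCE is the grip in N (left out, the last holds). Time passes only in rows, so rows that repeat a pose let the fingers close. It gives the time, the measured TCP pose, the force, the opening and the grip force at its end, in the units of the state.
- arm.get_state(): the state, without advancing time (a new reading comes with each control period).
- grab_frame(name): name is "scene" or "top" or "wrist"; returns (picture, depth): 480x640x3 uint8, blue, green, red; 480x640 float32, m along the optical axis (not along the pixel's ray), 0 where there is no reading.
- camera_params(name): a dict with "mtx" (3x3 intrinsics, pixels), "k1" (the pictures are not rectified: a ray, as slopes to the right and down, at radius r is drawn at 1 + k1 r^2 times it, then the intrinsics apply), "R" (3x3) and "t" (3): a world point X has camera coordinates R X + t. Camera axes: x right, y down, z forward; pixel columns grow to the right and rows downward; lengths in m; the calibration is good to about 2 mm. A picture is of the moment at which its call begins: read the wrist's pose just before it. camera_params takes no time and is no camera call; for the wrist camera it gives the pose at the moment of the call.
- arm.job_done(): hands the job in; it is judged then, once.
Trained networks look in the newest picture that a camera, given by its name, has taken for a name from the list of things; names that differ only in an ending like _2 or _b are one class to them, and where a whole thing is asked for, a point or a joint stands for the part that bears it (a point fixed in the world has none). Each returns a list of dicts, best first, with "confidence" (0 to 1); they miss things now and then, are a little off and sometimes report something else, mostly with a low value. They report only what shows in the picture. A call takes as long as a camera call. They do not tell look-alikes from the thing itself.
- spot_in(query, camera): "uv" ([column, row] in pixels, amid what is visible of it).
The state is a dict: "t": time; "q": joint angles; "qd": joint speeds; "joint_efforts": joint torques, N m; "eef_pos": TCP position; "ee_rot": TCP orientation; "force": force on the tool from outside, world axes, zero at the start; "moment": the same for the moment, N m; "width": finger opening in m; "gripper_force": force on a finger pad.
Only numpy, scipy, OpenCV 4.12 (cv2) and the standard library are available. Lean on these libraries where they do the work, as an engineer would, in place of code of your own. Each camera call takes 0.05 s, during which the arm holds its last target. There are 200 camera calls.

## Working session

There is one attempt and no reset: what is moved stays moved. The work goes in short steps, Python scripts to look and compute and a shell command to move; the robot and the scene stay as the last step left them, time stands still between calls to the robot, and variables do not carry over. Pictures are saved under pics/ and viewed, at most 10 in all, crops included, and the job is handed in when it is done.

```bash
mkdir -p pics; ls; cat > h.py <<'E'
import numpy as np, cv2
from station import arm, grab_frame, camera_params, spot_in
from scipy.spatial.transform import Rotation as Ro
def ray(cam,uv,p=None):
    p=p or camera_params(cam); K=np.array(p["mtx"]);k=p["k1"]
    d=np.array([(uv[0]-K[0,2])/K[0,0],(uv[1]-K[1,2])/K[1,1]]);s=d.copy()
    for _ in range(20): s=d/(1+k*(s@s))
    R=np.array(p["R"]);t=np.array(p["t"]).ravel()
    return -R.T@t, R.T@np.r_[s,1]
def atz(cam,uv,z,p=None):
    o,d=ray(cam,uv,p); return o+d*(z-o[2])/d[2]
def proj(cam,X,p=None):
    p=p or camera_params(cam); K=np.array(p["mtx"]);c=np.array(p["R"])@X+np.array(p["t"]).ravel()
    s=c[:2]/c[2]; s=s*(1+p["k1"]*(s@s)); return K[:2,:2]@s+K[:2,2]
def shift(pos,R): # world pose -> tool-frame shift mm and rotvec from present
    s=arm.get_state(); R0=Ro.from_euler('xyz',s["ee_rot"])
    return (R0.inv().apply(np.array(pos)-s["eef_pos"])*1000).round(1),(R0.inv()*R).as_rotvec().round(3)
E
python3 - <<'E'
from h import *
print(arm.get_state())
p,d=grab_frame("top"); cv2.imwrite("pics/top.png",p)
for n in ["splint","splint_center","short_center","tub","tub_mouth","tape_roll","splint_head","splint_tail"]:
    for r in spot_in(n,"top")[:4]: print(n,r,atz("top",r["uv"],.07 if 'tub' in n else .025).round(3))
p,d=grab_frame("scene"); cv2.imwrite("pics/scene.png",p)
E
```

```text
pics
{'t': 0.0, 'q': array([ 1.40513376e+00,  3.59394302e-01,  1.10622212e-02, -3.56669846e-04,
       -1.22410211e+00, -2.88108652e-01]), 'qd': array([ 3.19368689e-04, -2.23470390e-03, -8.73210751e-04,  2.97964694e-04,
       -2.44133944e-03,  6.32182773e-05]), 'joint_efforts': array([-7.61769461e-04, -5.82721603e+01,  2.93061626e+01,  6.99701920e+00,
        6.94390954e-03, -1.63977584e-04]), 'eef_pos': array([0.29569404, 0.60624048, 0.22561818]), 'ee_rot': array([ 3.13992702e+00, -1.43956678e-04, -4.53892570e-01]), 'force': array([-0.10557573, -0.51602591,  0.228408  ]), 'moment': array([ 0.04259909, -0.01458882,  0.04115027]), 'gripper_force': 0.0, 'width': 0.08785551697558426}
splint {'uv': [299.7, 257.4], 'confidence': 0.59} [0.539 0.102 0.025]
splint_center {'uv': [297.4, 257.6], 'confidence': 0.91} [0.538 0.109 0.025]
short_center {'uv': [233.3, 176.2], 'confidence': 0.86} [0.783 0.314 0.025]
short_center {'uv': [424.6, 251.7], 'confidence': 0.78} [ 0.564 -0.271  0.025]
short_center {'uv': [302.8, 233.4], 'confidence': 0.63} [0.611 0.095 0.025]
short_center {'uv': [300.9, 259.6], 'confidence': 0.16} [0.532 0.099 0.025]
tub {'uv': [320.9, 246.7], 'confidence': 0.58} [0.567 0.039 0.07 ]
tub {'uv': [362.5, 255.1], 'confidence': 0.37} [ 0.546 -0.082  0.07 ]
tape_roll {'uv': [358.6, 253.3], 'confidence': 0.66} [ 0.555 -0.073  0.025]
tape_roll {'uv': [301.3, 235.3], 'confidence': 0.6} [0.605 0.1   0.025]
tape_roll {'uv': [297.2, 255.9], 'confidence': 0.59} [0.543 0.11  0.025]
splint_head {'uv': [297.0, 257.1], 'confidence': 0.83} [0.539 0.11  0.025]
splint_tail {'uv': [296.8, 256.6], 'confidence': 0.61} [0.541 0.111 0.025]
splint_tail {'uv': [294.2, 181.7], 'confidence': 0.6} [0.769 0.126 0.025]
```

View pics/top.png

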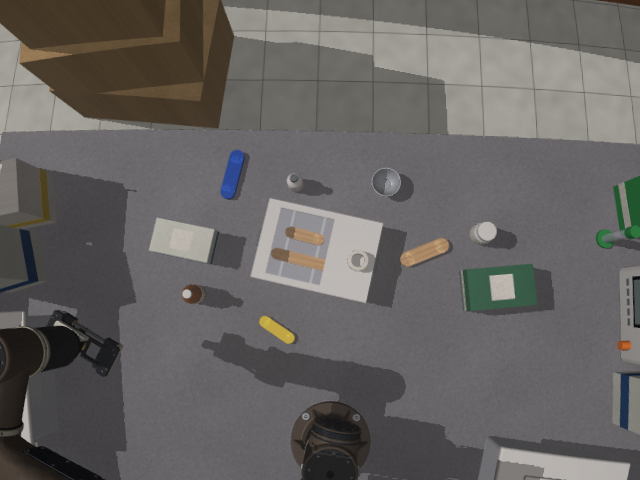

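View pics/scene.png

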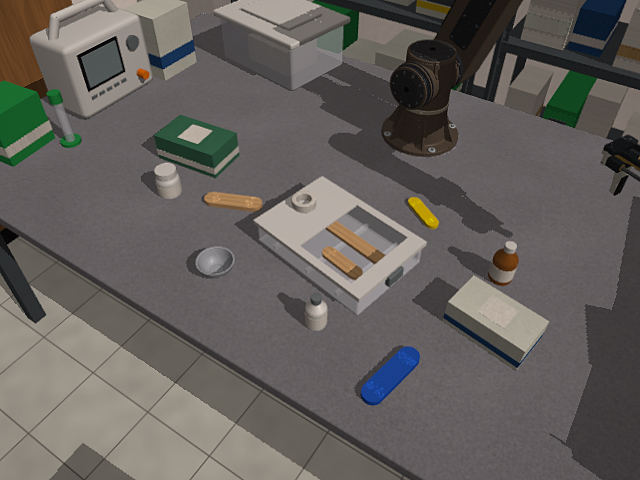

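The top view shows the tub at about (320,247), with the mouth on its left half (270–335). The long splint is at (297,258), the short one at (304,235), and the tape at (358,261). The blue, yellow and loose tan boards are decoys.

```bash
python3 - <<'E'
from h import *
c=np.array([atz("top",u,.07)[:2] for u in [(272,198),(383,222),(367,301),(251,276)]])
print(c.round(3),c.mean(0).round(3))
d=(c[0]+c[3]-c[1]-c[2])/2; print("len",np.linalg.norm(d),"yaw",np.arctan2(d[1],d[0]))
p=camera_params("wrist"); s=arm.get_state(); R=Ro.from_euler('xyz',s["ee_rot"])
print("cam in tool",R.inv().apply(-np.array(p["R"]).T@np.array(p["t"]).ravel()-s["eef_pos"]), (np.array(p["R"])@R.as_matrix()).round(2), p["mtx"])
for e in [(272,253),(324,267),(286,233),(325,240)]: print(atz("top",e,.028).round(3))
E
```

```text
[[ 0.708  0.186]
 [ 0.643 -0.14 ]
 [ 0.414 -0.096]
 [ 0.478  0.238]] [0.561 0.047]
len 0.3364614274454479 yaw 1.3794263054056097
cam in tool [ 0.06639496  0.00049087 -0.15867115] [[ 0.    1.   -0.  ]
 [-0.97  0.   -0.25]
 [-0.25  0.    0.97]] [[412.43241601   0.         321.17584464]
 [  0.         412.43241601 236.47120841]
 [  0.           0.           1.        ]]
[0.55  0.185 0.028]
[0.511 0.029 0.028]
[0.611 0.145 0.028]
[0.592 0.028 0.028]
```

```bash
python3 - <<'E'
from h import *
print(shift([.555,.095,.226],Ro.from_euler('xyz',[np.pi,0,1.38-np.pi])))
E
```

```text
(array([457.2, 346.3,   0.5]), array([ 0.   , -0.   ,  1.308]))
```

```bash
python3 -m jog '[[[46,35,0,0,0,0.13,50],[92,69,0,0,0,0.26,50],[137,104,0,0,0,0.39,50],[183,139,0,0,0,0.52,50],[229,173,0,0,0,0.65,50],[274,208,0,0,0,0.79,50],[320,243,0,0,0,0.92,50],[366,277,0,0,0,1.05,50],[412,312,0,0,0,1.18,50],[457,346,0,0,0,1.308,50],[457,346,0,0,0,1.308,50],[457,346,0,0,0,1.308,50],[457,346,0,0,0,1.308,50],[457,346,0,0,0,1.308,50]]]' 30 && python3 - <<'E'
from h import *
s=arm.get_state(); print(s["eef_pos"],s["ee_rot"],s["width"],s["q"])
pr=camera_params("wrist"); np.save("pr.npy",pr,allow_pickle=True)
p,d=grab_frame("wrist"); cv2.imwrite("pics/w1.png",p); np.save("d1.npy",d)
for n,z in [("splint_center",.028),("short_center",.028),("splint_head",.028),("splint_tail",.028),("tub_mouth",.07),("tape_roll",.092)]:
    for r in spot_in(n,"wrist")[:3]: print(n,r,atz("wrist",r["uv"],z,pr).round(3))
E
```

```text
t: 2.25
eef_pos: [0.5547, 0.0964, 0.2267]
ee_rot: [-3.141, 0.0, -1.76]
force: [-0.7, 0.1, 0.0]
width: 0.0503
gripper_force: 0.0
[0.55468806 0.09640692 0.22672138] [-3.14140130e+00  2.01390617e-04 -1.75972459e+00] 0.05026731258288689 [ 5.19696904e-01  1.75042727e-01 -2.38826975e-01 -3.09990124e-05
 -1.15665028e+00 -7.08612721e-01]
splint_center {'uv': [344.4, 207.8], 'confidence': 0.72} [0.535 0.098 0.028]
splint_center {'uv': [114.0, 257.3], 'confidence': 0.17} [0.751 0.104 0.028]
short_center {'uv': [262.1, 208.1], 'confidence': 0.91} [0.606 0.085 0.028]
short_center {'uv': [576.4, 219.5], 'confidence': 0.64} [0.329 0.148 0.028]
splint_head {'uv': [309.5, 13.4], 'confidence': 0.68} [ 0.534 -0.062  0.028]
splint_head {'uv': [344.7, 209.7], 'confidence': 0.57} [0.535 0.1   0.028]
splint_tail {'uv': [345.4, 206.9], 'confidence': 0.75} [0.534 0.098 0.028]
splint_tail {'uv': [304.4, 127.3], 'confidence': 0.46} [0.556 0.024 0.028]
tape_roll {'uv': [311.0, 12.9], 'confidence': 0.72} [ 0.535 -0.046  0.092]
```

View pics/w1.png

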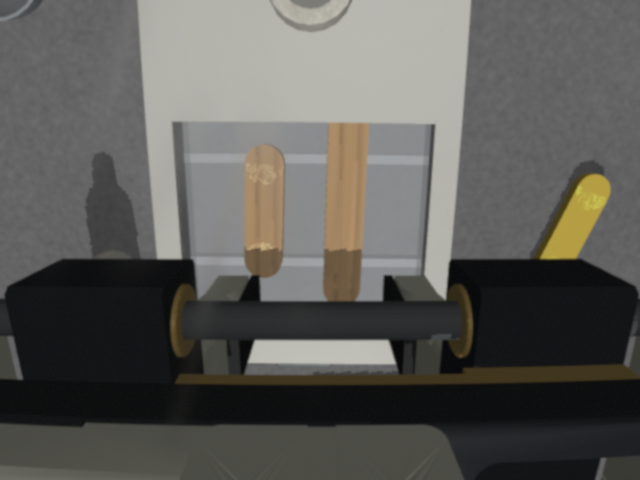

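The picture shows the mouth's -x edge along row 123 (columns 175–434) and the ribs at rows 158 and 262. The long splint runs from (348,123) to its round head at (341,303). The short splint is at (264,210).

```bash
python3 - <<'E'
from h import *
pr=np.load("pr.npy",allow_pickle=True).item()
A=lambda uv,z:atz("wrist",uv,z,pr)[:2]
m1,m2=A((175,123),.07),A((434,125),.07)
y=(m2-m1); print("mouth",m1,m2,np.linalg.norm(y)); y/=np.linalg.norm(y); x=np.array([y[1],-y[0]]); print("yaw",np.arctan2(x[1],x[0]))
O=(m1+m2)/2+.03*x
tub=lambda P:(round((P-O)@x*1000,1),round((P-O)@y*1000,1))
for n,uv,z in [("far edge",(250,363),.07),("rib0",(220,158),.018),("rib95",(300,262),.018),("head",(341,303),.028),("ax0",(347.5,130),.028),("ax1",(343,270),.028),("L",(324,270),.028),("R",(361,270),.028),("L0",(329,130),.028),("R0",(366.5,130),.028),("shortR",(284,200),.028)]:
    print(n,A(uv,z).round(4),tub(A(uv,z)))
print("O",O)
s=arm.get_state();print("tcp",tub(s["eef_pos"][:2]))
E
```

```text
mouth [0.64838028 0.00334525] [0.45899003 0.04110613] 0.1931179647746075
yaw 1.3739956866898597
far edge [0.6389 0.2087] (np.float64(169.5), np.float64(-47.1))
rib0 [0.6343 0.0357] (np.float64(-1.0), np.float64(-76.4))
rib95 [0.584 0.143] (np.float64(94.3), np.float64(-6.1))
head [0.5533 0.1864] (np.float64(131.0), np.float64(32.5))
ax0 [0.5204 0.0332] (np.float64(-25.7), np.float64(34.7))
ax1 [0.5458 0.1548] (np.float64(98.4), np.float64(33.6))
L [0.5629 0.1515] (np.float64(98.6), np.float64(16.3))
R [0.5297 0.1578] (np.float64(98.3), np.float64(50.1))
L0 [0.5358 0.0303] (np.float64(-25.5), np.float64(19.2))
R0 [0.5047 0.0362] (np.float64(-25.9), np.float64(50.8))
shortR [0.5853 0.0816] (np.float64(34.4), np.float64(-19.4))
O [0.55955114 0.0516466 ]
tcp (np.float64(42.1), np.float64(13.1))
```

```bash
python3 - <<'E'
from h import *
O=np.array([.55955,.05165]);a=1.374;x=np.array([np.cos(a),np.sin(a)]);y=np.array([-x[1],x[0]])
P=O+.036*x+.034*y
print(P,shift([*P,.013],Ro.from_euler('xyz',[np.pi,0,1.367-np.pi])))
E
```

```text
[0.53324529 0.0936031 ] (array([  6. ,  20.9, 213.6]), array([-0.   ,  0.   ,  0.013]))
```

```bash
python3 -m jog '[[[6,21,20,0,0,-0.013,50],[6,21,60,0,0,-0.013,50],[6,21,100,0,0,-0.013,50],[6,21,130,0,0,-0.013,50],[6,21,155,0,0,-0.013,50],[6,21,175,0,0,-0.013,50],[6,21,190,0,0,-0.013,50],[6,21,200,0,0,-0.013,50],[6,21,207,0,0,-0.013,50],[6,21,213,0,0,-0.013,50],[6,21,213,0,0,-0.013,50],[6,21,213,0,0,-0.013,50]]]'; python3 - <<'E'
from h import *
print(shift([.53325,.0936,.013],Ro.from_euler('xyz',[np.pi,0,1.367-np.pi])))
E
```

```text
t: 4.1
eef_pos: [0.5335, 0.0936, 0.0139]
ee_rot: [-3.141, 0.0, -1.749]
force: [-1.2, -0.4, -0.4]
width: 0.05
gripper_force: 0.0
(array([0. , 0.3, 0.9]), array([-0.001,  0.   ,  0.026]))
```

```bash
python3 -m jog '[[[0,0,0,0,0,0.026,50],[0,0,0,0,0,0.026,50],[0,0,0,0,0,0.026,30],[0,0,0,0,0,0.026,30],[0,0,0,0,0,0.026,30],[0,0,0,0,0,0.026,30],[0,0,0,0,0,0.026,30],[0,0,0,0,0,0.026,30]]]' 45
```

```text
t: 5.1
eef_pos: [0.5332, 0.0934, 0.0136]
ee_rot: [-3.142, -0.0, -1.775]
force: [0.1, 0.3, 1.6]
width: 0.0332
gripper_force: 44.9
```

```bash
python3 - <<'E'
from math import *
for x,z,a in [(-150,25,0),(-151,24,5),(-151.5,21.5,10),(-151.5,18,14),(-151,16,18),(-113,28.4,18),(-75,40.7,18),(-37,53,18),(-9,62,18),(-9,100,12),(-20,130,5),(-20,150,0)]:
    A=radians(a);X=x+185*cos(A)+9.5*sin(A);Z=z+185*sin(A)-9.5*cos(A)
    print((x,z,a),round(-(X-36),1),0,round(-(Z-13.5),1),0,round(-A,3))
E
```

```text
(-150, 25, 0) 1.0 0 -2.0 0 -0.0
(-151, 24, 5) 1.9 0 -17.2 0 -0.087
(-151.5, 21.5, 10) 3.7 0 -30.8 0 -0.175
(-151.5, 18, 14) 5.7 0 -40.0 0 -0.244
(-151, 16, 18) 8.1 0 -50.6 0 -0.314
(-113, 28.4, 18) -29.9 0 -63.0 0 -0.314
(-75, 40.7, 18) -67.9 0 -75.3 0 -0.314
(-37, 53, 18) -105.9 0 -87.6 0 -0.314
(-9, 62, 18) -133.9 0 -96.6 0 -0.314
(-9, 100, 12) -137.9 0 -115.7 0 -0.209
(-20, 130, 5) -129.1 0 -123.2 0 -0.087
(-20, 150, 0) -129.0 0 -127.0 0 -0.0
```

```bash
python3 -m jog '[[[1,0,-2,0,0,0,30],[1,0,-5,0,-0.02,0,30],[1,0,-9,0,-0.043,0,30],[2,0,-13,0,-0.065,0,30],[2,0,-17,0,-0.087,0,30],[3,0,-21,0,-0.11,0,30],[3,0,-24,0,-0.131,0,30],[4,0,-31,0,-0.175,0,30],[5,0,-35,0,-0.21,0,30],[6,0,-40,0,-0.244,0,30],[7,0,-45,0,-0.279,0,30],[8,0,-51,0,-0.314,0,30],[8,0,-51,0,-0.314,0,30],[8,0,-51,0,-0.314,0,30],[8,0,-51,0,-0.314,0,30],[8,0,-51,0,-0.314,0,30]]]'; python3 - <<'E'
from h import *
p,d=grab_frame("scene"); 
w,_=grab_frame("wrist"); cv2.imwrite("pics/s2.png",np.hstack([cv2.resize(p[150:350,220:460],(400,333)),cv2.resize(w,(400,333))]))
E
```

```text
t: 7.1
eef_pos: [0.5314, 0.0859, 0.0643]
ee_rot: [3.141, 0.314, -1.774]
force: [-0.4, 0.2, -0.7]
width: 0.0332
gripper_force: 44.9
```

View pics/s2.png

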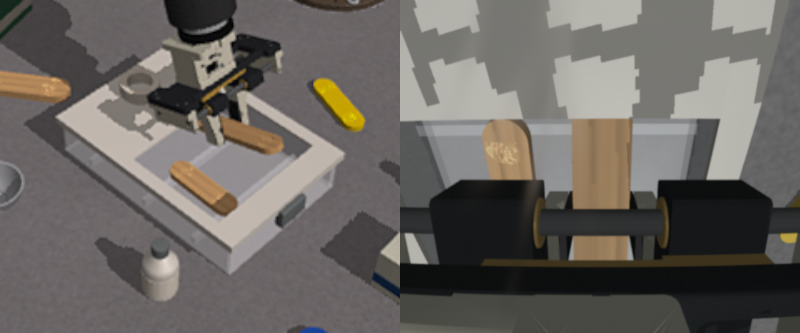

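The left half shows the head tilted up clear of the mouth at about (270,140). The right half shows the splint held centrally, running under the lid, and the force is near zero. Next I draw it out along the slant.

```bash
python3 -m jog '[[[-5,0,0,0,0,0,30],[-15,0,0,0,0,0,30],[-27,0,0,0,0,0,30],[-40,0,0,0,0,0,30],[-53,0,0,0,0,0,30],[-66,0,0,0,0,0,30],[-79,0,0,0,0,0,30],[-92,0,0,0,0,0,30],[-105,0,0,0,0,0,30],[-118,0,0,0,0,0,30],[-131,0,0,0,0,0,30],[-142,0,0,0,0,0,30],[-150,0,0,0,0,0,30],[-150,0,0,0,0,0,30],[-150,0,0,0,0,0,30],[-150,0,0,0,0,0,30]]]'; python3 - <<'E'
from h import *
O=np.array([.55955,.05165,0]);s=arm.get_state();R=Ro.from_euler('xyz',s["ee_rot"])
q=R.apply([.185,0,-.0095])+s["eef_pos"];a=1.374;print("tail tub x",(q-O)@[np.cos(a),np.sin(a),0],q)
p=s["eef_pos"];R2=Ro.from_euler('xyz',[np.pi,0,-1.774])
x=np.array([np.cos(a),np.sin(a),0])
print(shift(p+[0,0,.03],R)); print(shift(p+[0,0,.08],R2)); print(shift(p-.03*x+[0,0,.1],R2))
E
```

```text
t: 9.2
eef_pos: [0.5604, 0.2249, 0.1107]
ee_rot: [3.141, 0.314, -1.775]
force: [-1.1, -0.7, -1.1]
width: 0.0335
gripper_force: 44.9
tail tub x -0.008799893238024346 [0.52405873 0.04975305 0.0626721 ]
(array([ -9.3,   0. , -28.5]), array([0., 0., 0.]))
(array([-24.7,   0. , -76.1]), array([ 0.   ,  0.314, -0.001]))
(array([  -2.3,   -0.2, -104.4]), array([ 0.   ,  0.314, -0.001]))
```

```bash
python3 -m jog '[[[-3,0,-10,0,0,0,30],[-6,0,-19,0,0,0,30],[-9,0,-28,0,0,0,30],[-13,0,-40,0,0.08,0,30],[-17,0,-52,0,0.16,0,30],[-21,0,-64,0,0.24,0,30],[-25,0,-76,0,0.3,0,30],[-20,0,-84,0,0.314,0,30],[-12,0,-94,0,0.314,0,30],[-5,0,-101,0,0.314,0,30],[-2,0,-104,0,0.314,0,30],[-2,0,-104,0,0.314,0,30],[-2,0,-104,0,0.314,0,30],[-2,0,-104,0,0.314,0,30],[-2,0,-104,0,0.314,0,30],[-2,0,-104,0,0.314,0,30]]]'; python3 - <<'E'
from h import *
p,d=grab_frame("scene"); cv2.imwrite("pics/s3.png",p)
E
```

```text
t: 11.2
eef_pos: [0.5544, 0.1958, 0.2103]
ee_rot: [3.141, -0.0, -1.775]
force: [-0.2, 0.2, -0.6]
width: 0.0332
gripper_force: 44.9
```

View pics/s3.png

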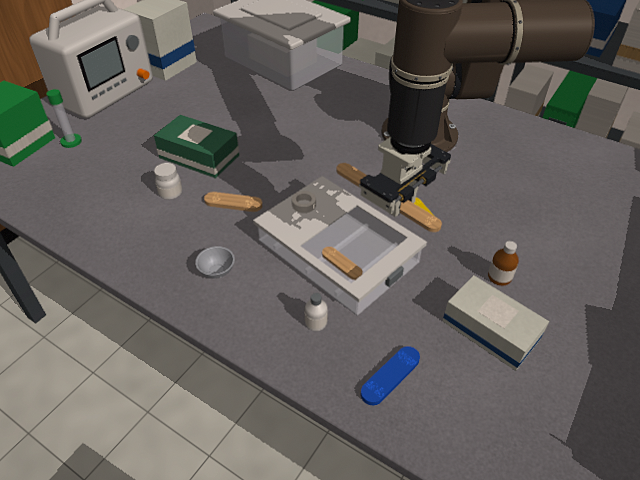

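The long splint is held level, running from (345,170) to (435,222), well clear of the lid. The short splint is still in the tub at (341,262), and the bystanders have not moved.

```bash
python3 -c "
from station import arm
print(arm.job_done())"
```

```text
the job is handed in; nothing more can be done
None
```

The long splint is out of the tub and held level and still, about 0.22 m above the table; the short splint and the things around the tub look unmoved in the last picture, and I handed the job in at about 11 s (no verdict came back).

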